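# Put the vials and thread back on their stands

### The job

Tidy the preparation bench: stand each capped vial in the round stand of the same colour as its cap (red, white, black), and the spool of thread in the square wooden tray. Each must end standing upright and flat on the floor of its own well, let go, and none may be knocked over on the way; do not disturb the glass beaker and the green tin at the back.

Things in the scene. Friction and masses are not known exactly. Their poses are not given: they have to be found in the camera images.
- red_vial_mid (a point): Glass vial with a RED screw cap, standing upright and loose: body 32 mm in diameter and 62 mm high, cap 28 mm in diameter, 73 mm high over all, about 60 g. The point is on its axis half-way up, 36.5 mm above its underside; z is up along its axis.
- white_vial_mid (a point): Glass vial with a WHITE screw cap, standing upright and loose: body 32 mm in diameter and 62 mm high, cap 28 mm in diameter, 73 mm high over all, about 60 g. The point is on its axis half-way up, 36.5 mm above its underside; z is up along its axis.
- black_vial_mid (a point): Smaller glass vial with a BLACK screw cap, standing upright and loose: body 25 mm in diameter and 50 mm high, cap 22 mm in diameter, 59 mm high over all, about 45 g. The point is on its axis half-way up, 29.5 mm above its underside; z is up along its axis.
- spool_mid (a point): Wooden spool of pale thread, standing upright and loose: 38 mm in diameter over its flanges, 50 mm high, about 50 g; solid to the touch over its full height. The point is on its axis half-way up, 25 mm above its underside; z is up along its axis.
- red_dock_floor (a point): Round RED cup-shaped stand with a dark steel foot, fixed to the worktop: outside diameter 67 mm at the foot, flat round well 54 mm in diameter with a rim 4 mm thick and 6 mm high round it (rim top 11 mm above the worktop). The point is the centre of the well's flat floor, 5 mm above the worktop; z is up.
- white_dock_floor (a point): Round WHITE cup-shaped stand with a dark steel foot, fixed to the worktop: outside diameter 67 mm at the foot, flat round well 54 mm in diameter with a rim 4 mm thick and 6 mm high round it (rim top 11 mm above the worktop). The point is the centre of the well's flat floor, 5 mm above the worktop; z is up.
- black_dock_floor (a point): Round BLACK cup-shaped stand with a dark steel foot, fixed to the worktop: outside diameter 61 mm at the foot, flat round well 48 mm in diameter with a rim 4 mm thick and 6 mm high round it (rim top 11 mm above the worktop). The point is the centre of the well's flat floor, 5 mm above the worktop; z is up.
- wood_tray_floor (a point): Small SQUARE brown wooden tray, fixed to the worktop: 64 x 64 mm outside, 54 x 54 mm inside, walls 5 mm thick and 6 mm above its floor (wall top 11 mm above the worktop). The point is the centre of its flat floor, 5 mm above the worktop; x and y run along its sides, z is up.
- beaker: Bystander: small clear glass beaker, 47 mm in diameter, 58 mm high, loose, standing at the back of the worktop. Origin at the centre of its underside. Leave it alone.
- tin: Bystander: flat round tin with a green lid, 67 mm in diameter, 24 mm high, loose, at the back of the worktop. Origin at the centre of its underside. Leave it alone.
Mind the look-alikes: they are no part of the job. What is shaped like the part that bears white_dock_floor but purple or yellow is not meant.

How it is judged (in metres and radians):
At the end, for the whole second after the job is handed in: Every vial stands in the well of the stand of its cap's colour and the spool in the wooden tray: axis within 13 mm of the well's centre, underside on the floor within 4 mm, upright within 0.15 rad, at rest (slower than 20 mm/s) (horizontal distance between red_vial_mid and red_dock_floor below 0.013 m and z of red_vial_mid in the frame of red_dock_floor between 0.0325 and 0.0405 m and angle between each of red_vial_mid, white_vial_mid, black_vial_mid, spool_mid's own z axis and vertical below 0.15 rad and linear speed of each of red_vial, white_vial, black_vial, spool below 0.02 m/s and horizontal distance between white_vial_mid and white_dock_floor below 0.013 m and z of white_vial_mid in the frame of white_dock_floor between 0.0325 and 0.0405 m and horizontal distance between black_vial_mid and black_dock_floor below 0.013 m and z of black_vial_mid in the frame of black_dock_floor between 0.0255 and 0.0335 m and horizontal distance between spool_mid and wood_tray_floor below 0.013 m and z of spool_mid in the frame of wood_tray_floor between 0.021 and 0.029 m); the robot touches nothing.
It fails at once if the glass beaker is tipped or pushed more than 20 mm from where it stood (distance of beaker from where it was at the start of the episode above 0.02 m or angle between beaker's own z axis and vertical above 0.3 rad).
It fails at once if the green tin is pushed more than 20 mm from where it stood (distance of tin from where it was at the start of the episode above 0.02 m).
It fails at once if a vial or the spool is laid over on its side (angle between any of red_vial_mid, white_vial_mid, black_vial_mid, spool_mid's own z axis and vertical above 1 rad).
It also fails if it takes over 99 s, if anything falls off the work surface, if the arm or the gripper's body presses on something with over 40 N, if the wrist force passes 120 N, or if a joint passes its speed limit or range.

### The arm

A 7-joint arm with a two-finger parallel gripper is mounted at the origin on a cart in front of the work surface, level with it; the furniture and walls round the work are solid. World frame = base frame: x ahead of the robot, y to its left, z up, the work surface at z = 0. Lengths are in mm, angles in rad, forces in N, time in s.
With the tool pointing down it reaches from about 425 to 875 mm from the base axis. Payload 4.7 kg.
Tool frame: the origin (TCP) lies at the very end of the fingers, on their centre line; the grasp point (between the pads) lies 19 mm behind it; z points along the fingers, y is the line along which they close (so a half turn about z gives the same grasp; the last joint's range is limited). The gripper opens to 85 mm and grips with 20 to 120 N. Pads are 22 mm wide; open, the fingers measure 114 mm over their backs; the gripper's body (76 mm by 85 mm) begins 54 mm behind the grasp point. The pads swing forward as they close: fully open they stand 13 mm farther back than shut.
Start: joints at [-1.244, 0.321, -0.07, 1.45, 0.023, 1.371, -0.057], TCP at [200.048, 618.47, 231.349] pointing down, gripper open.
Joint ranges: [-2.86, 2.86], [-0.3, 2.09], [-1.38, 1.24], [0.06, 2.45], [-1.56, 4.7], [0.09, 2.05], [-2.69, 2.69]. Speed limits (rad/s): [2.57, 2.57, 3.14, 3.14, 3.14, 3.14, 3.14].

### API

Orientations are given as a 3x3 rotation matrix whose columns are the frame's x, y, z axes.
In Python, from cell import arm gives the robot as it stands.
- The arm moves only by the shell command python3 -m crank 'ROWS' [FORCE]. ROWS is JSON, a list that holds one entry, the list of rows, each a list of 7 numbers: the finger opening in m, from 0 to 0.0854, then the shift along the world's x, y, z in m, then the turn, a rotation vector about the world's x, y, z in degrees. In form: [[[hand, dx, dy, dz, wx, wy, wz], ...]]. A call has 1 to 8 rows; each row shifts and turns the commanded pose from where the row before left it; what a row does not reach is not made up. A row lasts 1/8 s, in which the tool goes at most 62.5 mm and 10.7 degrees, less where a joint would pass 70% of its speed; a pose out of reach is approached as far as the arm can. A call with a gripper value outside its range is refused whole. The fingers move at their own pace and stop on an object; FORCE is the grip in N (left out, the last holds). Time passes only in rows, so rows that do not move let the fingers close. It gives the time, the measured TCP pose, the force, the opening and the grip force at its end, in the units of the state.
- arm.read_state(): the state, without advancing time (a new reading comes with each control period).
- arm.read_camera(name): name is "scene" or "top" or "wrist"; returns the picture (480x640x3 uint8, red, green, blue); there is no depth.
- arm.camera_model(name): a dict with "intrinsics" (3x3 intrinsics, pixels), "D" ([k1, k2, p1, p2, k3] as OpenCV has them; the pictures are not rectified), "R" (3x3) and "t" (3): a world point X has camera coordinates R X + t; the wrist camera has in their place "tool_from_camera" (4x4, takes a point from camera to tool coordinates, whose origin is the TCP and whose axes are the flange's). Camera axes: x right, y down, z forward; pixel columns grow to the right and rows downward; lengths in mm; the calibration is good to about 2 mm. A picture is of the moment at which its call begins: read the wrist's pose just before it. camera_model takes no time and is no camera call.
- arm.finish_job(): hands the job in; it is judged then, once.
The state is a dict: "clock": time; "joint_positions": joint angles; "dq": joint speeds; "joint_efforts": joint torques, N m; "tcp_pos": TCP position; "ee_rot": TCP orientation; "force": force on the tool from outside, world axes, zero at the start; "moment": the same for the moment, N m; "finger_gap": opening from 0.0 (shut) to 1.0 (fully open); "grip_force": force on a finger pad.
Only numpy, scipy, OpenCV 4.12 (cv2) and the standard library are available. Lean on these libraries where they do the work, as an engineer would, in place of code of your own. Each camera call takes 0.05 s, during which the arm holds its last target. There are 200 camera calls.

## Working session

There is one attempt and no reset: what is moved stays moved. The work goes in short steps, Python scripts to look and compute and a shell command to move; the robot and the scene stay as the last step left them, time stands still between calls to the robot, and variables do not carry over. Pictures are saved under pics/ and viewed, at most 14 in all, crops included, and the job is handed in when it is done.

```bash
mkdir -p pics; ls; python3 - <<'E'
from cell import arm
import cv2
s=arm.read_state();print(s['clock'],s['tcp_pos'],s['ee_rot'],s['finger_gap'])
for n in("top","scene"):
    cv2.imwrite(f'pics/{n}0.png',arm.read_camera(n)[:,:,::-1]);m=arm.camera_model(n);print(m)
print(arm.camera_model("wrist"))
E
```

```text
pics
0.0 [199.87211329 617.94863264 230.20148437] [[-9.51500949e-01  3.07645377e-01 -5.15198118e-04]
 [ 3.07645799e-01  9.51499177e-01 -1.83797329e-03]
 [-7.52334014e-05 -1.90733187e-03 -9.99998178e-01]] 0.9992596759646524
{'intrinsics': array([[537.64523308,   0.        , 313.56730606],
       [  0.        , 537.64523308, 250.99727005],
       [  0.        ,   0.        ,   1.        ]]), 'D': array([0.00255321, 0.        , 0.        , 0.        , 0.        ]), 'R': array([[ 0.02887642, -0.99946348,  0.01545621],
       [-0.99105148, -0.03064246, -0.12991534],
       [ 0.13031926, -0.01156641, -0.99140461]]), 't': array([-123.98433776,  543.28009488,  963.23085078])}
{'intrinsics': array([[598.90369362,   0.        , 323.25678975],
       [  0.        , 598.90369362, 256.5011698 ],
       [  0.        ,   0.        ,   1.        ]]), 'D': array([-0.12407999,  0.        ,  0.        ,  0.        ,  0.        ]), 'R': array([[ 0.40729815, -0.91327443, -0.00616683],
       [-0.39879807, -0.17177157, -0.90080776],
       [ 0.82162541,  0.36935666, -0.43417432]]), 't': array([-312.3919123 ,  247.8815716 ,  707.58056336])}
{'intrinsics': array([[398.94326717,   0.        , 319.75291701],
       [  0.        , 398.94326717, 247.27138979],
       [  0.        ,   0.        ,   1.        ]]), 'D': array([-0.02282049,  0.        ,  0.        ,  0.        ,  0.        ]), 'tool_from_camera': array([[ 6.82012981e-04, -9.57325393e-01, -2.89011465e-01,
         7.40220287e+01],
       [ 9.99999760e-01,  6.88070259e-04,  8.06393130e-05,
         3.28098578e-01],
       [ 1.21662132e-04, -2.89011451e-01,  9.57325632e-01,
        -1.43910712e+02],
       [ 0.00000000e+00,  0.00000000e+00,  0.00000000e+00,
         1.00000000e+00]])}
```

View pics/top0.png

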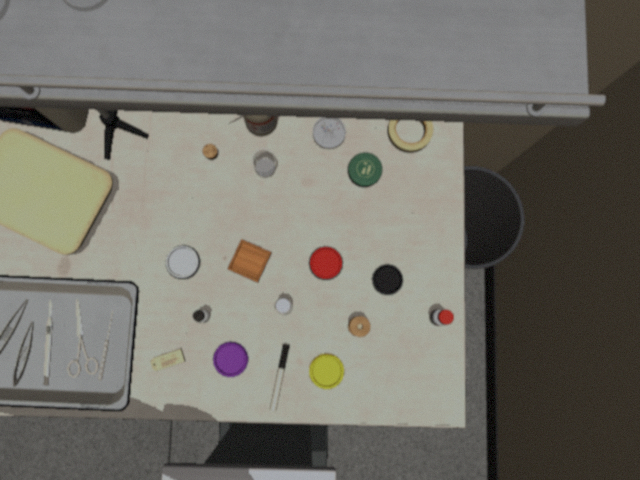

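View pics/scene0.png

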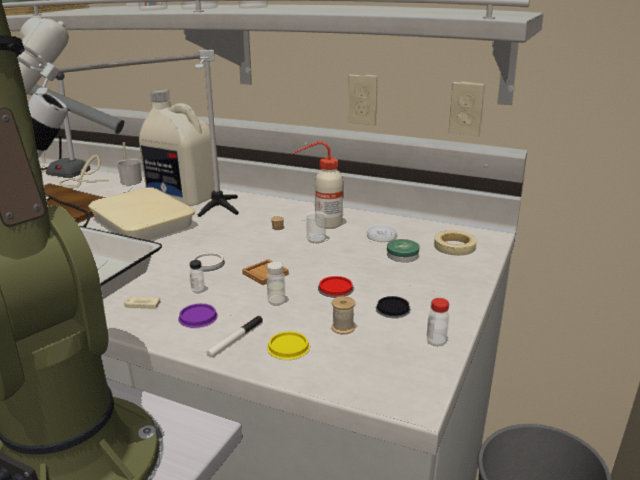

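The top view shows:
- **Stands:** red (326,263), black (388,280), tray (250,260). Decoys are purple (231,359) and yellow (326,371).
- **Items:** caps are red (446,317), white (283,305) and black (199,316). The spool is at (359,327).
- **White stand:** it is either (183,262) or the pale disc at (329,132). I think (183,262) fits, because it has a rim and the stands' size. The other looks like a glass dish, so I'll check it in a crop.

```bash
cat > h.py <<'E'
import numpy as np, cv2
from cell import arm
def ray(name,px,st=None):
    m=arm.camera_model(name); K=m['intrinsics'];D=np.array(m['D'])
    p=cv2.undistortPoints(np.array([[px]],float),K,D)[0,0]; d=np.array([p[0],p[1],1.])
    if name=='wrist':
        T=np.array(m['tool_from_camera']);R=np.array(st['ee_rot']);
        return R@T[:3,3]+np.array(st['tcp_pos']), R@T[:3,:3]@d
    R=np.array(m['R']);t=np.array(m['t']); return -R.T@t, R.T@d
def plane(name,px,z,st=None):
    o,d=ray(name,px,st); return o+d*(z-o[2])/d[2]
def project(name,X,st):
    m=arm.camera_model(name);T=np.array(m['tool_from_camera']);R=np.array(st['ee_rot'])
    c=T[:3,:3].T@(R.T@(np.array(X)-np.array(st['tcp_pos']))-T[:3,3])
    return cv2.projectPoints(c[None],np.zeros(3),np.zeros(3),m['intrinsics'],np.array(m['D']))[0].ravel()
E
python3 - <<'E'
from h import *
im=cv2.imread('pics/top0.png')
a=cv2.resize(im[235:345,150:470],None,fx=2.5,fy=2.5,interpolation=cv2.INTER_CUBIC)
b=cv2.resize(im[105:205,230:450],None,fx=2.5,fy=2.5,interpolation=cv2.INTER_CUBIC)
b=cv2.copyMakeBorder(b,0,0,0,250,0)
cv2.imwrite('pics/crop.png',np.vstack([a,b]))
for n,p,z in [('redD',(326,263),11),('blackD',(388,280),11),('whiteD',(183,262),11),('tray',(250,260),11),('redV',(446,317),73),('whiteV',(283,305),73),('blackV',(199,316),59),('spool',(359,327),50),('beaker',(265,165),30),('tin',(365,169),24)]:
    print(n,plane('top',p,z).round(1))
E
```

```text
redD [ 527.8 -132.3   11. ]
blackD [ 499.  -250.8   11. ]
whiteD [521.4 138.7  11. ]
tray [529.1  12.2  11. ]
redV [ 431.5 -344.8   73. ]
whiteV [444.1 -56.1  73. ]
blackV [420.7  93.3  59. ]
spool [ 409.4 -193.4   50. ]
beaker [710.2 -10.3  30. ]
tin [ 710.5 -202.1   24. ]
```

View pics/crop.png

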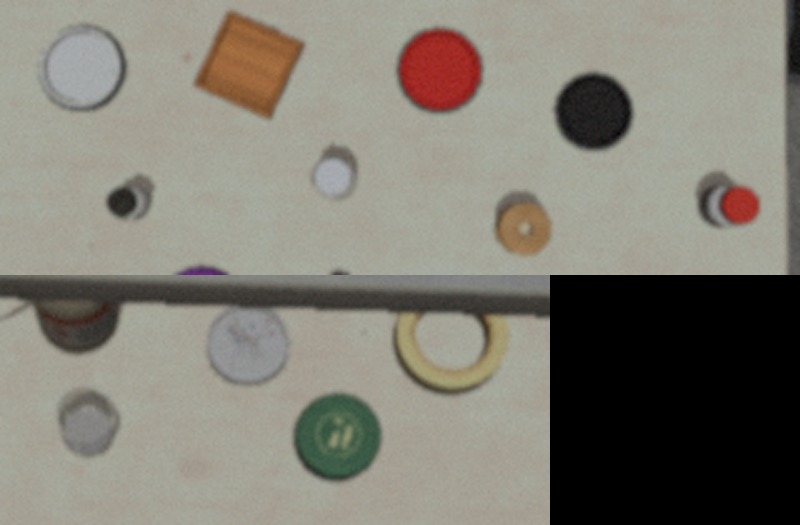

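The crop confirms it. The white disc at (183,262) is an opaque cup with a dark foot, so it is the white stand. The disc at (329,132) is a translucent patterned petri dish. I'll move over the black vial first.

```bash
python3 -m crank '[[[0.085,0.028,-0.053,0,0,0,2.25],[0.085,0.028,-0.053,0,0,0,2.25],[0.085,0.028,-0.053,0,0,0,2.25],[0.085,0.028,-0.053,0,0,0,2.25],[0.085,0.028,-0.053,0,0,0,2.25],[0.085,0.028,-0.053,0,0,0,2.25],[0.085,0.028,-0.053,0,0,0,2.25],[0.085,0.028,-0.053,0,0,0,2.25]]]' 40; python3 -m crank '[[[0.085,0.010,-0.05,-0.02,0,0,0],[0.085,0.010,-0.05,-0.02,0,0,0],[0.085,0,0,0,0,0,0],[0.085,0,0,0,0,0,0]]]'
python3 - <<'E'
from h import *
s=arm.read_state();im=arm.read_camera('wrist')[:,:,::-1];cv2.imwrite('pics/w1.png',im)
print(s['clock'],np.array(s['tcp_pos']).round(1),np.array(s['ee_rot']).round(3),np.array(s['joint_positions']).round(2))
for n,X in [('blackV',(420.7,93.3,59)),('whiteV',(444,-56,73)),('whiteD',(521.4,138.7,5)),('tray',(529,12,5))]:print(n,project('wrist',X,s).round(1))
E
```

```text
clock: 1.1
tcp_pos: [424.5, 192.5, 231.2]
ee_rot: [[-1.0, -0.003, 0.0], [-0.003, 1.0, 0.0], [-0.0, 0.0, -1.0]]
force: [1.5, 0.5, 0.4]
finger_gap: 0.997
grip_force: 0.0
clock: 1.6
tcp_pos: [443.8, 95.1, 191.3]
ee_rot: [[-1.0, -0.001, -0.0], [-0.001, 1.0, 0.001], [0.0, 0.001, -1.0]]
force: [-0.5, 0.6, 0.1]
finger_gap: 1.0
grip_force: 0.0
1.6 [443.8  95.1 191.3] [[-1.    -0.001 -0.   ]
 [-0.001  1.     0.001]
 [ 0.     0.001 -1.   ]] [-0.68 -0.09  0.39  1.98  0.04  1.25  1.27]
blackV [316.5 202.7]
whiteV [ 99.2 239.8]
whiteD [367.3 302.3]
tray [227.5 309.7]
```

View pics/w1.png

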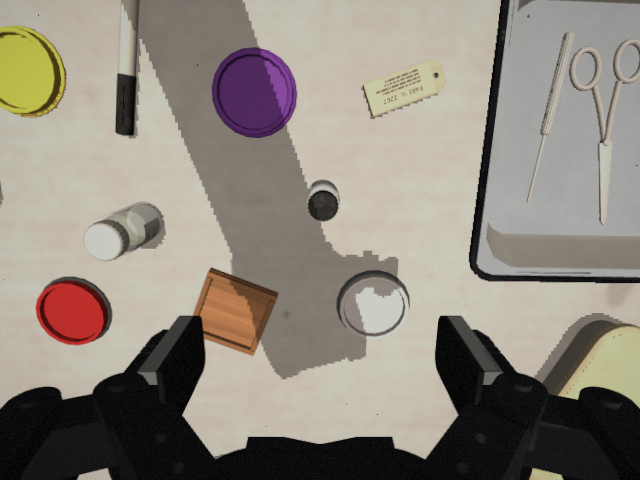

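The wrist view shows the black cap at (323,205), white cap at (103,241), white well at (373,303) and tray floor at (235,311). I'll work these out in world coordinates.

```bash
python3 - <<'E'
from h import *
s=arm.read_state()
for n,p,z in [('blackV',(323,205),59),('whiteV',(103.5,241),73),('whiteD',(373,303),9),('tray',(235.5,311),8),('redD',(73,311),9)]:
    P=plane('wrist',p,z,s);print(n,P.round(1),(P-s['tcp_pos']).round(1))
E
```

```text
blackV [422.6  98.5  59. ] [ -21.4    2.7 -132.6]
whiteV [445.3 -52.6  73. ] [   1.4 -148.4 -118.6]
whiteD [520.5 144.1   9. ] [  76.5   48.4 -182.6]
tray [529.3  20.6   8. ] [  85.3  -75.2 -183.6]
redD [ 529.8 -127.2    9. ] [  85.9 -222.9 -182.6]
```

```bash
python3 -m crank '[[[0.085,-0.021,0.003,-0.016,0,0,0],[0.085,0,0,-0.04,0,0,0],[0.085,0,0,-0.04,0,0,0],[0.085,0,0,-0.04,0,0,0],[0.085,0,0,-0.025,0,0,0],[0.085,0,0,-0.014,0,0,0],[0.085,0,0,0,0,0,0]]]' 40; python3 -m crank '[[[0.015,0,0,0,0,0,0],[0.015,0,0,0,0,0,0],[0.015,0,0,0,0,0,0],[0.015,0,0,0,0,0,0],[0.015,0,0,0,0,0,0],[0.015,0,0,0,0,0,0],[0.015,0,0,0,0,0,0],[0.015,0,0,0,0,0,0]]]' 30
```

```text
clock: 2.52
tcp_pos: [422.7, 98.1, 16.0]
ee_rot: [[-1.0, -0.003, -0.001], [-0.003, 1.0, -0.001], [0.001, -0.001, -1.0]]
force: [0.8, 0.5, -0.7]
finger_gap: 0.995
grip_force: 0.0
clock: 3.52
tcp_pos: [423.5, 97.6, 17.0]
ee_rot: [[-1.0, -0.001, 0.001], [-0.001, 1.0, 0.001], [-0.001, 0.001, -1.0]]
force: [-1.4, -0.6, 5.8]
finger_gap: 0.28
grip_force: 29.5
```

```bash
python3 -m crank '[[[0.015,0,0,0.02,0,0,0],[0.015,0.01,0,0.04,0,0,0],[0.015,0.01,0,0.04,0,0,0],[0.015,0.01,-0.02,0.03,0,0,0],[0.015,0.008,-0.045,0,0,0,0],[0.015,0.008,-0.05,0,0,0,0],[0.015,0.008,-0.05,0,0,0,0],[0.015,0.008,-0.05,0,0,0,0]]]'; python3 -m crank '[[[0.015,0.008,-0.05,0,0,0,0],[0.015,0.007,-0.05,0,0,0,0],[0.015,0,-0.03,0,0,0,0],[0.015,0,0,0,0,0,0],[0.015,0,0,0,0,0,0]]]'
python3 - <<'E'
from h import *
s=arm.read_state();im=arm.read_camera('wrist')[:,:,::-1];cv2.imwrite('pics/w2.png',im)
print(s['clock'],np.array(s['tcp_pos']).round(1))
for n,X in [('blackD',(499,-251,9)),('redV',(431,-345,73)),('spool',(409.4,-193,50)),('redD',(528,-132,9))]:print(n,project('wrist',X,s).round(1))
E
```

```text
clock: 4.53
tcp_pos: [485.0, -119.0, 146.3]
ee_rot: [[-1.0, -0.002, 0.0], [-0.002, 1.0, 0.0], [-0.0, 0.0, -1.0]]
force: [0.5, 0.4, -0.3]
finger_gap: 0.279
grip_force: 29.7
clock: 5.15
tcp_pos: [500.0, -246.5, 145.9]
ee_rot: [[-1.0, -0.002, -0.001], [-0.002, 1.0, 0.001], [0.001, 0.001, -1.0]]
force: [-0.1, 0.1, -1.2]
finger_gap: 0.274
grip_force: 29.7
5.15 [ 500.  -246.5  145.9]
blackD [312.7 231.7]
redV [132.2 136.9]
spool [413.6  97. ]
redD [471.4 269.6]
```

View pics/w2.png

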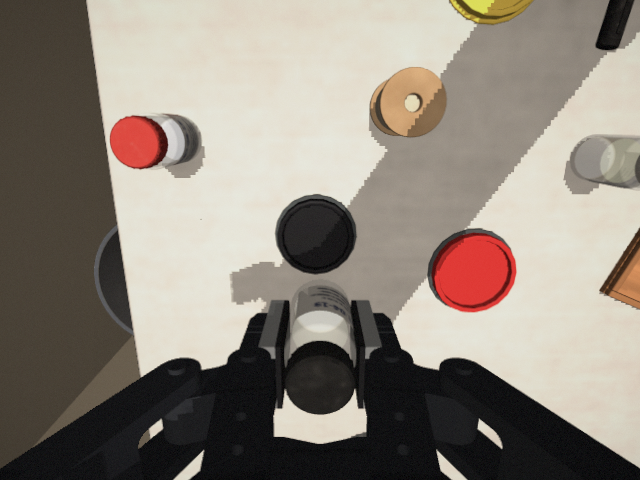

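The black well is at (316,234), spool top hole at (413,102), red cap at (139,142) and red well at (474,270). The vial is held straight.

```bash
python3 - <<'E'
from h import *
s=arm.read_state()
for n,p,z in [('blackD',(316,234),9),('redV',(139,142),73),('spool',(413,102),50),('redD',(474,270),9)]:
    P=plane('wrist',p,z,s);print(n,P.round(1),(P-s['tcp_pos']).round(1))
E
```

```text
blackD [ 500.9 -248.1    9. ] [   0.7   -2.1 -137. ]
redV [ 433.9 -341.3   73. ] [-66.3 -95.3 -73. ]
spool [ 412.2 -192.7   50. ] [-87.9  53.2 -96. ]
redD [ 528.4 -129.4    9. ] [  28.3  116.6 -137. ]
```

```bash
python3 -m crank '[[[0.015,0.001,-0.002,-0.03,0,0,0],[0.015,0,0,-0.04,0,0,0],[0.015,0,0,-0.03,0,0,0],[0.015,0,0,-0.014,0,0,0],[0.015,0,0,-0.006,0,0,0],[0.015,0,0,-0.003,0,0,0],[0.015,0,0,0,0,0,0],[0.015,0,0,0,0,0,0]]]'
```

```text
clock: 6.2
tcp_pos: [501.6, -249.7, 24.1]
ee_rot: [[-1.0, -0.001, 0.001], [-0.001, 1.0, -0.0], [-0.001, -0.0, -1.0]]
force: [0.6, 0.0, -0.8]
finger_gap: 0.279
grip_force: 29.7
```

```bash
python3 -m crank '[[[0.015,0,0,-0.001,0,0,0],[0.015,0,0,-0.001,0,0,0],[0.015,0,0,0,0,0,0]]]'
```

```text
clock: 6.58
tcp_pos: [501.3, -249.6, 22.0]
ee_rot: [[-1.0, -0.001, 0.001], [-0.001, 1.0, 0.0], [-0.001, 0.0, -1.0]]
force: [-1.3, 1.2, 5.4]
finger_gap: 0.284
grip_force: 30.2
```

```bash
python3 -m crank '[[[0.03,0,0,0,0,0,0],[0.04,0,0,0,0,0,0],[0.06,0,0,0,0,0,0],[0.085,0,0,0,0,0,0],[0.085,0,0,0,0,0,0],[0.085,0,0,0.02,0,0,0],[0.085,0,0,0.04,0,0,0],[0.085,0,0,0.04,0,0,0]]]'; python3 -m crank '[[[0.085,-0.03,0.019,0.02,0,0,0],[0.085,-0.03,0.019,0,0,0,0],[0.085,-0.03,0.019,0,0,0,0],[0.085,0,0,0,0,0,0],[0.085,0,0,0,0,0,0]]]'
python3 - <<'E'
from h import *
s=arm.read_state();im=arm.read_camera('wrist')[:,:,::-1];cv2.imwrite('pics/w3.png',im)
print(s['clock'],np.array(s['tcp_pos']).round(1))
for n,X in [('blackV',(501,-249,64)),('spool',(412,-192,50))]:print(n,project('wrist',X,s).round(1))
E
```

```text
clock: 7.58
tcp_pos: [501.1, -249.9, 123.7]
ee_rot: [[-1.0, -0.001, 0.001], [-0.001, 1.0, -0.0], [-0.001, -0.0, -1.0]]
force: [1.2, -0.2, 0.6]
finger_gap: 0.994
grip_force: 0.0
clock: 8.2
tcp_pos: [412.1, -193.1, 142.5]
ee_rot: [[-1.0, -0.001, 0.003], [-0.001, 1.0, 0.0], [-0.003, 0.0, -1.0]]
force: [-0.7, 0.0, 0.5]
finger_gap: 1.0
grip_force: 0.0
8.2 [ 412.1 -193.1  142.5]
blackV [233.4 386.6]
spool [320.7 250.7]
```

View pics/w3.png

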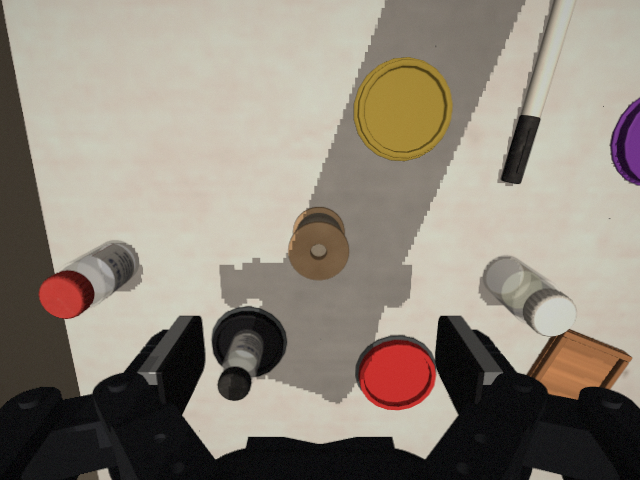

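The black vial stands upright in its well, with its cap at (235,383). The spool hole is at (318,251), exactly as predicted, so I'll descend and grip it.

```bash
python3 -m crank '[[[0.085,0,0,-0.04,0,0,0],[0.085,0,0,-0.04,0,0,0],[0.085,0,0,-0.03,0,0,0],[0.085,0,0,-0.016,0,0,0],[0.085,0,0,0,0,0,0]]]'; python3 -m crank '[[[0.02,0,0,0,0,0,0],[0.02,0,0,0,0,0,0],[0.02,0,0,0,0,0,0],[0.02,0,0,0,0,0,0],[0.02,0,0,0,0,0,0],[0.02,0,0,0,0,0,0],[0.02,0,0,0,0,0,0],[0.02,0,0,0,0,0,0]]]' 30
```

```text
clock: 8.88
tcp_pos: [410.6, -193.1, 14.7]
ee_rot: [[-1.0, -0.001, -0.002], [-0.001, 1.0, -0.001], [0.002, -0.001, -1.0]]
force: [0.4, -0.5, 0.2]
finger_gap: 0.992
grip_force: 0.0
clock: 9.88
tcp_pos: [412.0, -192.7, 16.4]
ee_rot: [[-1.0, -0.001, 0.002], [-0.001, 1.0, 0.0], [-0.002, 0.0, -1.0]]
force: [-1.1, 0.6, 6.3]
finger_gap: 0.431
grip_force: 29.9
```

```bash
python3 -m crank '[[[0.02,0,0,0.02,0,0,0],[0.02,0.017,0,0.04,0,0,0],[0.02,0.02,0.009,0.04,0,0,0],[0.02,0.02,0.04,0.03,0,0,0],[0.02,0.02,0.04,0,0,0,0],[0.02,0.02,0.04,0,0,0,0],[0.02,0.02,0.04,0,0,0,0],[0.02,0,0.04,0,0,0,0]]]'; python3 -m crank '[[[0.02,0,0,0,0,0,0],[0.02,0,0,0,0,0,0]]]'
python3 - <<'E'
from h import *
s=arm.read_state();im=arm.read_camera('wrist')[:,:,::-1];cv2.imwrite('pics/w4.png',im)
print(s['clock'],np.array(s['tcp_pos']).round(1))
for n,X in [('tray',(529,16,5)),('whiteV',(445,-53,73))]:print(n,project('wrist',X,s).round(1))
E
```

```text
clock: 10.88
tcp_pos: [529.0, 18.0, 145.4]
ee_rot: [[-1.0, -0.002, 0.001], [-0.002, 1.0, -0.0], [-0.001, -0.0, -1.0]]
force: [0.3, 0.7, -1.3]
finger_gap: 0.432
grip_force: 30.4
clock: 11.12
tcp_pos: [527.8, 15.7, 145.3]
ee_rot: [[-1.0, -0.001, -0.0], [-0.001, 1.0, -0.001], [0.0, -0.001, -1.0]]
force: [0.9, -0.2, -0.8]
finger_gap: 0.432
grip_force: 30.4
11.125 [527.8  15.7 145.3]
tray [319.7 233.3]
whiteV [185.9 109.1]
```

View pics/w4.png

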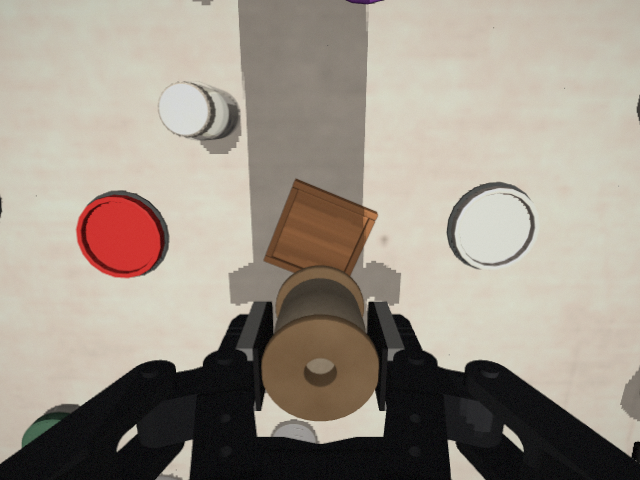

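The tray's corners are (296,181), (377,212), (264,262) and about (345,293), so its centre is about (320.5,237). That means a correction of +3 mm in x and +1 mm in y.

```bash
python3 -m crank '[[[0.02,0.003,0.001,-0.03,0,0,0],[0.02,0,0,-0.04,0,0,0],[0.02,0,0,-0.03,0,0,0],[0.02,0,0,-0.014,0,0,0],[0.02,0,0,-0.006,0,0,0],[0.02,0,0,-0.003,0,0,0],[0.02,0,0,0,0,0,0]]]'; python3 -m crank '[[[0.02,0,0,-0.001,0,0,0],[0.02,0,0,0,0,0,0]]]'
```

```text
clock: 12.05
tcp_pos: [531.7, 17.5, 23.1]
ee_rot: [[-1.0, -0.001, 0.001], [-0.001, 1.0, 0.001], [-0.001, 0.001, -1.0]]
force: [-0.1, 0.2, 0.1]
finger_gap: 0.435
grip_force: 30.4
clock: 12.3
tcp_pos: [531.3, 17.6, 21.7]
ee_rot: [[-1.0, -0.001, 0.001], [-0.001, 1.0, 0.0], [-0.001, 0.0, -1.0]]
force: [1.0, -0.4, 0.2]
finger_gap: 0.437
grip_force: 30.4
```

```bash
python3 -m crank '[[[0.02,0,0,-0.001,0,0,0],[0.02,0,0,0,0,0,0]]]'; python3 -m crank '[[[0.04,0,0,0,0,0,0],[0.05,0,0,0,0,0,0],[0.07,0,0,0,0,0,0],[0.085,0,0,0,0,0,0],[0.085,0,0,0,0,0,0],[0.085,0,0,0.02,0,0,0],[0.085,0,0,0.05,0,0,0],[0.085,0,0,0.05,0,0,0]]]'; python3 -m crank '[[[0.085,-0.03,-0.022,0.01,0,0,0],[0.085,-0.03,-0.025,0,0,0,0],[0.085,-0.026,-0.024,0,0,0,0],[0.085,0,0,0,0,0,0],[0.085,0,0,0,0,0,0]]]'
python3 - <<'E'
from h import *
s=arm.read_state();im=arm.read_camera('wrist')[:,:,::-1];cv2.imwrite('pics/w5.png',im)
print(s['clock'],np.array(s['tcp_pos']).round(1))
for n,X in [('spool',(531,17,55)),('whiteV',(445,-53,73))]:print(n,project('wrist',X,s).round(1))
E
```

```text
clock: 12.55
tcp_pos: [531.3, 17.5, 21.3]
ee_rot: [[-1.0, -0.001, 0.0], [-0.001, 1.0, 0.001], [-0.0, 0.001, -1.0]]
force: [-2.4, -0.7, 6.6]
finger_gap: 0.433
grip_force: 31.1
clock: 13.55
tcp_pos: [530.6, 17.3, 141.4]
ee_rot: [[-1.0, -0.001, -0.001], [-0.001, 1.0, -0.0], [0.001, -0.0, -1.0]]
force: [-0.3, -0.1, 0.8]
finger_gap: 0.99
grip_force: 0.0
clock: 14.18
tcp_pos: [445.6, -53.1, 150.6]
ee_rot: [[-1.0, -0.002, 0.001], [-0.002, 1.0, 0.001], [-0.001, 0.001, -1.0]]
force: [0.1, 0.5, 0.7]
finger_gap: 0.997
grip_force: 0.0
14.175 [445.6 -53.1 150.6]
spool [419.8 367.5]
whiteV [319.  257.7]
```

View pics/w5.png

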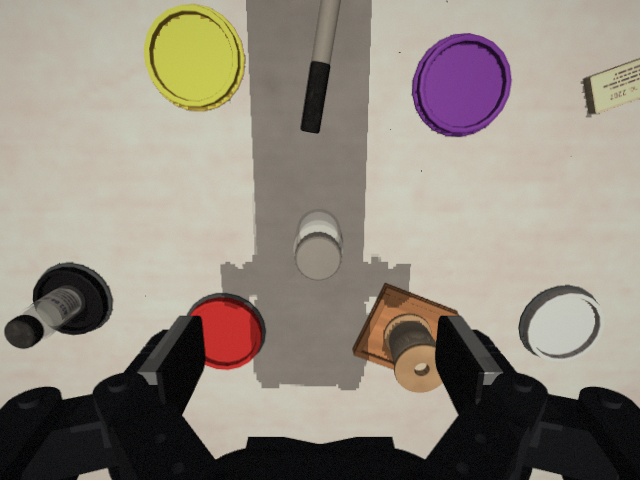

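The spool stands in the tray, with its hole at (421,368). The white cap is at (318,257), directly below the tool.

```bash
python3 -m crank '[[[0.085,0,0,-0.04,0,0,0],[0.085,0,0,-0.04,0,0,0],[0.085,0,0,-0.03,0,0,0],[0.085,0,0,-0.015,0,0,0],[0.085,0,0,0,0,0,0]]]'; python3 -m crank '[[[0.02,0,0,0,0,0,0],[0.02,0,0,0,0,0,0],[0.02,0,0,0,0,0,0],[0.02,0,0,0,0,0,0],[0.02,0,0,0,0,0,0],[0.02,0,0,0,0,0,0],[0.02,0,0,0,0,0,0],[0.02,0,0,0,0,0,0]]]' 30; python3 -m crank '[[[0.02,0,0,0.02,0,0,0],[0.02,0,0,0.04,0,0,0],[0.02,0.01,0.02,0.04,0,0,0],[0.02,0.013,0.035,0.02,0,0,0],[0.02,0.013,0.035,0,0,0,0],[0.02,0.013,0.035,0,0,0,0],[0.02,0.013,0.035,0,0,0,0],[0.02,0.013,0.034,0,0,0,0]]]'; python3 -m crank '[[[0.02,0,0,0,0,0,0],[0.02,0,0,0,0,0,0]]]'
python3 - <<'E'
from h import *
s=arm.read_state();im=arm.read_camera('wrist')[:,:,::-1];cv2.imwrite('pics/w6.png',im)
print(s['clock'],np.array(s['tcp_pos']).round(1))
for n,X in [('whiteD',(521,142,9))]:print(n,project('wrist',X,s).round(1))
E
```

```text
clock: 14.85
tcp_pos: [444.8, -53.4, 24.7]
ee_rot: [[-1.0, -0.002, -0.002], [-0.002, 1.0, -0.001], [0.002, -0.001, -1.0]]
force: [0.2, -0.4, 0.5]
finger_gap: 0.994
grip_force: 0.0
clock: 15.85
tcp_pos: [445.8, -53.5, 26.2]
ee_rot: [[-1.0, -0.001, 0.001], [-0.001, 1.0, 0.001], [-0.001, 0.001, -1.0]]
force: [-1.5, 0.6, 6.6]
finger_gap: 0.358
grip_force: 29.7
clock: 16.85
tcp_pos: [520.1, 141.6, 145.1]
ee_rot: [[-1.0, -0.002, -0.0], [-0.002, 1.0, 0.0], [0.0, 0.0, -1.0]]
force: [0.7, -1.2, -0.8]
finger_gap: 0.355
grip_force: 30.1
clock: 17.1
tcp_pos: [519.7, 139.6, 144.9]
ee_rot: [[-1.0, -0.001, -0.001], [-0.001, 1.0, -0.001], [0.001, -0.001, -1.0]]
force: [-0.2, -0.2, 0.3]
finger_gap: 0.357
grip_force: 30.1
17.1 [519.7 139.6 144.9]
whiteD [322.6 235.2]
```

View pics/w6.png

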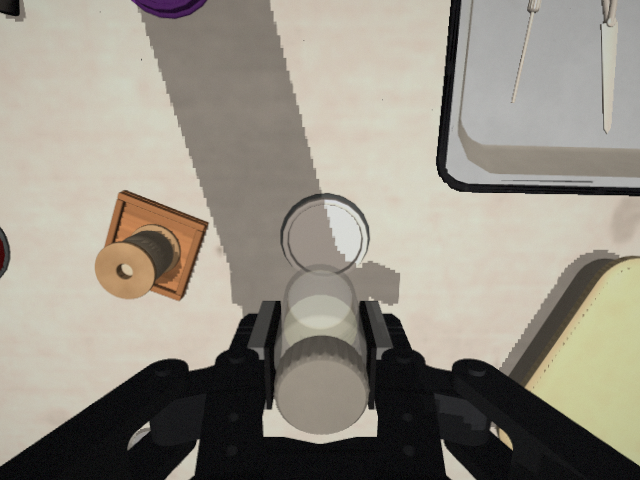

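The white well's centre is at (324.5,236), so I'll shift +2 and +3 mm and lower the vial.

```bash
python3 -m crank '[[[0.02,0.002,0.003,-0.03,0,0,0],[0.02,0,0,-0.04,0,0,0],[0.02,0,0,-0.025,0,0,0],[0.02,0,0,-0.01,0,0,0],[0.02,0,0,-0.005,0,0,0],[0.02,0,0,-0.002,0,0,0],[0.02,0,0,0,0,0,0]]]'; python3 -m crank '[[[0.02,0,0,-0.001,0,0,0],[0.02,0,0,0,0,0,0]]]'
```

```text
clock: 18.02
tcp_pos: [522.6, 143.6, 34.1]
ee_rot: [[-1.0, -0.001, 0.001], [-0.001, 1.0, 0.001], [-0.001, 0.001, -1.0]]
force: [0.1, -0.1, -0.9]
finger_gap: 0.357
grip_force: 30.1
clock: 18.27
tcp_pos: [522.2, 143.6, 32.6]
ee_rot: [[-1.0, -0.001, 0.0], [-0.001, 1.0, 0.0], [-0.001, 0.0, -1.0]]
force: [-0.1, 0.1, -0.1]
finger_gap: 0.355
grip_force: 30.1
```

```bash
python3 -m crank '[[[0.02,0,0,-0.001,0,0,0],[0.02,0,0,-0.0005,0,0,0],[0.02,0,0,0,0,0,0]]]'; python3 -m crank '[[[0.035,0,0,0,0,0,0],[0.05,0,0,0,0,0,0],[0.07,0,0,0,0,0,0],[0.085,0,0,0,0,0,0],[0.085,0,0,0,0,0,0],[0.085,0,0,0.02,0,0,0],[0.085,0,0,0.05,0,0,0],[0.085,0,0,0.05,0,0,0]]]'; python3 -m crank '[[[0.085,0,-0.055,0,0,0,0],[0.085,0,-0.055,0,0,0,0],[0.085,0,-0.055,0,0,0,0],[0.085,-0.01,-0.055,0,0,0,0],[0.085,-0.01,-0.055,0,0,0,0],[0.085,-0.015,-0.055,0,0,0,0],[0.085,-0.015,-0.055,0,0,0,0],[0.085,-0.018,-0.055,0,0,0,0]]]'; python3 -m crank '[[[0.085,-0.02,-0.045,0,0,0,0],[0.085,0,0,0,0,0,0],[0.085,0,0,0,0,0,0]]]'
python3 - <<'E'
from h import *
s=arm.read_state();im=arm.read_camera('wrist')[:,:,::-1];cv2.imwrite('pics/w7.png',im)
print(s['clock'],np.array(s['tcp_pos']).round(1),np.array(s['joint_positions']).round(2))
for n,X in [('redV',(433,-342,73))]:print(n,project('wrist',X,s).round(1))
E
```

```text
clock: 18.65
tcp_pos: [522.2, 143.5, 31.2]
ee_rot: [[-1.0, -0.001, 0.0], [-0.001, 1.0, 0.0], [-0.0, 0.0, -1.0]]
force: [-1.1, 0.2, 3.6]
finger_gap: 0.357
grip_force: 30.5
clock: 19.65
tcp_pos: [521.7, 143.3, 151.9]
ee_rot: [[-1.0, -0.001, -0.001], [-0.001, 1.0, -0.001], [0.001, -0.001, -1.0]]
force: [0.1, 1.5, 0.1]
finger_gap: 0.992
grip_force: 0.0
clock: 20.65
tcp_pos: [453.7, -298.0, 151.1]
ee_rot: [[-1.0, -0.002, 0.001], [-0.002, 1.0, 0.0], [-0.001, 0.0, -1.0]]
force: [0.9, -0.7, 0.4]
finger_gap: 0.994
grip_force: 0.0
clock: 21.02
tcp_pos: [434.3, -340.9, 150.7]
ee_rot: [[-1.0, -0.001, 0.0], [-0.001, 1.0, 0.001], [-0.0, 0.001, -1.0]]
force: [1.0, -1.0, 0.5]
finger_gap: 0.997
grip_force: 0.0
21.025 [ 434.3 -340.9  150.7] [-0.18  0.23  0.9   1.83 -0.2   1.18  2.36]
redV [317.  256.6]
```

View pics/w7.png

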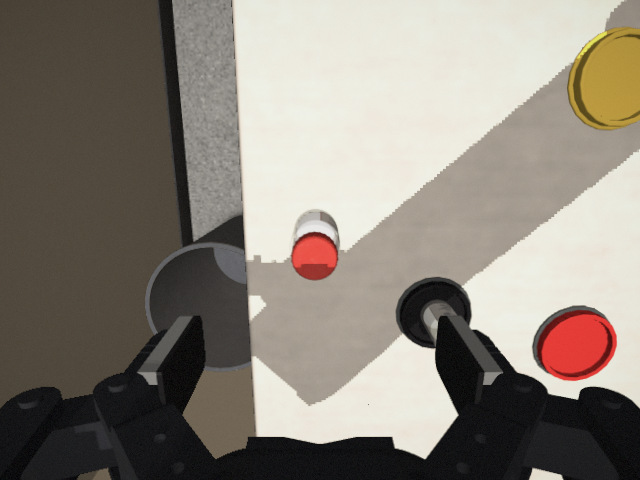

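The red cap is at (315,256), so the correction is −1 and −2 mm.

```bash
python3 -m crank '[[[0.085,-0.001,-0.002,-0.04,0,0,0],[0.085,0,0,-0.04,0,0,0],[0.085,0,0,-0.03,0,0,0],[0.085,0,0,-0.015,0,0,0],[0.085,0,0,0,0,0,0]]]'; python3 -m crank '[[[0.02,0,0,0,0,0,0],[0.02,0,0,0,0,0,0],[0.02,0,0,0,0,0,0],[0.02,0,0,0,0,0,0],[0.02,0,0,0,0,0,0],[0.02,0,0,0,0,0,0],[0.02,0,0,0,0,0,0],[0.02,0,0,0,0,0,0]]]' 30; python3 -m crank '[[[0.02,0,0,0.02,0,0,0],[0.02,0,0,0.04,0,0,0],[0.02,0.01,0.02,0.04,0,0,0],[0.02,0.017,0.038,0.02,0,0,0],[0.02,0.017,0.039,0,0,0,0],[0.02,0.017,0.039,0,0,0,0],[0.02,0.017,0.039,0,0,0,0],[0.02,0.017,0.038,0,0,0,0]]]'; python3 -m crank '[[[0.02,0,0,0,0,0,0],[0.02,0,0,0,0,0,0]]]'
python3 - <<'E'
from h import *
s=arm.read_state();im=arm.read_camera('wrist')[:,:,::-1];cv2.imwrite('pics/w8.png',im)
print(s['clock'],np.array(s['tcp_pos']).round(1))
for n,X in [('redD',(528,-129,9))]:print(n,project('wrist',X,s).round(1))
E
```

```text
clock: 21.7
tcp_pos: [433.3, -342.4, 25.3]
ee_rot: [[-1.0, -0.003, -0.001], [-0.003, 1.0, 0.001], [0.001, 0.001, -1.0]]
force: [-0.1, -0.0, -0.1]
finger_gap: 0.997
grip_force: 0.0
clock: 22.7
tcp_pos: [433.6, -343.9, 26.8]
ee_rot: [[-1.0, -0.001, 0.001], [-0.001, 1.0, -0.0], [-0.001, -0.0, -1.0]]
force: [-1.0, -0.0, 5.3]
finger_gap: 0.36
grip_force: 29.9
clock: 23.7
tcp_pos: [528.5, -129.4, 147.0]
ee_rot: [[-1.0, -0.001, 0.001], [-0.001, 1.0, 0.0], [-0.001, 0.0, -1.0]]
force: [-0.4, -0.6, -0.2]
finger_gap: 0.359
grip_force: 30.0
clock: 23.95
tcp_pos: [527.8, -131.4, 146.5]
ee_rot: [[-1.0, -0.001, 0.0], [-0.001, 1.0, -0.001], [-0.0, -0.001, -1.0]]
force: [-0.4, -0.8, -0.2]
finger_gap: 0.36
grip_force: 30.0
23.95 [ 527.8 -131.4  146.5]
redD [322.5 233. ]
```

View pics/w8.png

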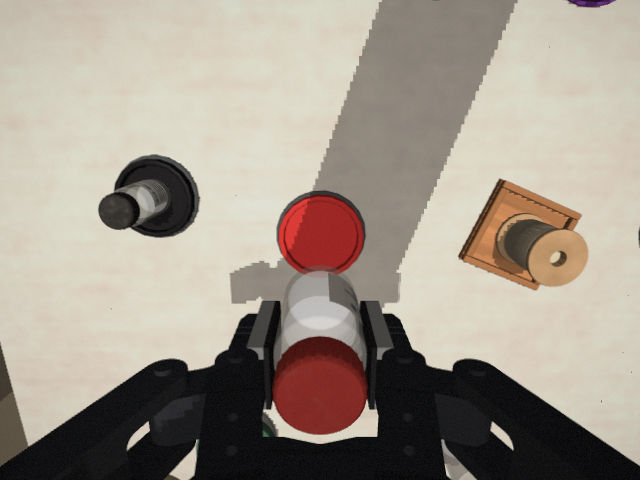

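The red well's centre is at (321.5,234), so I'll shift +1 mm in both x and y and lower.

```bash
python3 -m crank '[[[0.02,0.001,0.001,-0.03,0,0,0],[0.02,0,0,-0.04,0,0,0],[0.02,0,0,-0.025,0,0,0],[0.02,0,0,-0.01,0,0,0],[0.02,0,0,-0.006,0,0,0],[0.02,0,0,-0.003,0,0,0],[0.02,0,0,0,0,0,0]]]'; python3 -m crank '[[[0.02,0,0,-0.001,0,0,0],[0.02,0,0,0,0,0,0]]]'
```

```text
clock: 24.88
tcp_pos: [529.5, -129.7, 32.5]
ee_rot: [[-1.0, -0.001, 0.001], [-0.001, 1.0, 0.0], [-0.001, 0.0, -1.0]]
force: [0.3, 0.5, -1.3]
finger_gap: 0.356
grip_force: 30.0
clock: 25.12
tcp_pos: [529.7, -129.6, 31.7]
ee_rot: [[-1.0, -0.001, 0.001], [-0.001, 1.0, 0.0], [-0.001, 0.0, -1.0]]
force: [-1.1, -0.5, 5.1]
finger_gap: 0.362
grip_force: 30.5
```

Contact is made. I'll release, lift, back away and check from above.

```bash
python3 -m crank '[[[0.035,0,0,0,0,0,0],[0.05,0,0,0,0,0,0],[0.07,0,0,0,0,0,0],[0.085,0,0,0,0,0,0],[0.085,0,0,0,0,0,0],[0.085,0,0,0.02,0,0,0],[0.085,0,0,0.05,0,0,0],[0.085,0,0,0.05,0,0,0]]]'; python3 -m crank '[[[0.085,-0.02,0.03,0.05,0,0,0],[0.085,-0.02,0.03,0.03,0,0,0],[0.085,-0.02,0.03,0.03,0,0,0],[0.085,-0.02,0.03,0.03,0,0,0],[0.085,0,0,0,0,0,0],[0.085,0,0,0,0,0,0]]]'
python3 - <<'E'
from h import *
s=arm.read_state();im=arm.read_camera('wrist')[:,:,::-1];cv2.imwrite('pics/w9.png',im)
print(s['clock'],np.array(s['tcp_pos']).round(1))
for n,X in [('red',(528.5,-130,78)),('white',(521.5,143.3,78)),('black',(501,-248,64)),('spool',(531,17,55))]:print(n,project('wrist',X,s).round(1))
E
```

```text
clock: 26.12
tcp_pos: [528.9, -129.9, 153.3]
ee_rot: [[-1.0, -0.001, 0.001], [-0.001, 1.0, -0.0], [-0.001, -0.0, -1.0]]
force: [0.9, 0.2, 0.2]
finger_gap: 0.993
grip_force: 0.0
clock: 26.88
tcp_pos: [449.2, -10.7, 291.1]
ee_rot: [[-1.0, -0.0, 0.001], [-0.0, 1.0, 0.0], [-0.001, 0.0, -1.0]]
force: [0.4, 1.0, 0.1]
finger_gap: 0.995
grip_force: 0.0
26.875 [449.2 -10.7 291.1]
red [196.2 291.9]
white [478.5 285.3]
black [ 79.4 260.2]
spool [346.2 285.4]
```

View pics/w9.png

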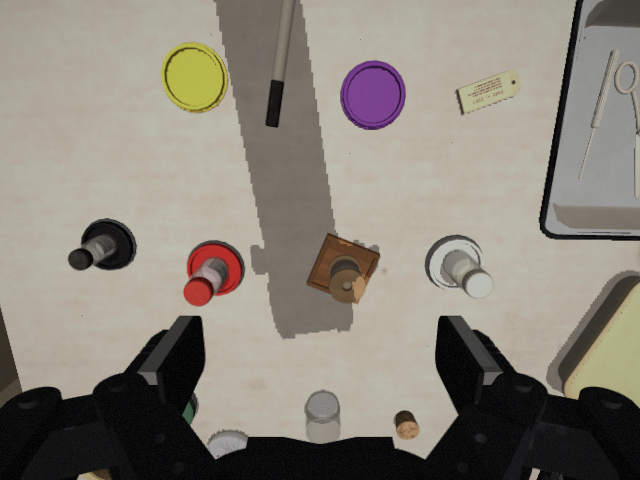

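All four stand upright in their wells: red cap (198,290), white (478,284), black (80,259), spool (347,286). Each is within about 2 px of the predicted centre, and the beaker and tin weren't touched.

```bash
python3 -c "from cell import arm;print(arm.finish_job())"
```

```text
the job is handed in; nothing more can be done
None
```

The job is handed in: all three vials stand in the stands matching their caps and the spool stands in the wooden tray, all upright and released, at about 27 s of the 99 s allowed, with the beaker and tin not touched; no verdict came back.

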